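# Make up two medicine kits from the row of bottles

## Robot

A 7-joint arm with a two-finger parallel gripper is mounted at the origin on a cart in front of the work surface, level with it; the furniture and walls round the work are solid. World frame = base frame: x ahead of the robot, y to its left, z up, the work surface at z = 0. Lengths are in m, angles in rad, forces in N, time in s.
With the tool pointing down it reaches from about 0.425 to 1.025 m from the base axis. Payload 9.4 kg.
Tool frame: the origin (TCP) lies at the very end of the fingers, on their centre line; the grasp point (between the pads) lies 19 mm behind it; z points along the fingers, y is the line along which they close (so a half turn about z gives the same grasp; the last joint's range is limited). The gripper opens to 93 mm and grips with 3 to 60 N. Pads are 15 mm wide; open, the fingers measure 128 mm over their backs; the gripper's body (75 mm by 188 mm) begins 65 mm behind the grasp point.
Start: joints at [-1.192, 0.599, -0.003, 1.599, 0.002, 0.943, -0.08], TCP at [0.319, 0.651, 0.219] pointing down, gripper open.
Joint ranges: [-2.57, 2.57], [-0.35, 1.97], [-1.29, 1.29], [0.11, 2.56], [-1.05, 4.19], [0.11, 1.86], [-2.63, 2.63]. Speed limits (rad/s): [2.22, 2.22, 3.01, 3.01, 3.14, 3.14, 3.14].

## Interface

Orientations are given as a 3x3 rotation matrix whose columns are the frame's x, y, z axes.
In Python, from bench import robot gives the robot as it stands.
- The arm moves only by the tool step_arm, never from a script. Its argument "deltas" is a list of rows, each a list of 7 numbers: the turn, a rotation vector about the tool's x, y, z in rad, then the shift along the tool's x, y, z in cm, then the finger opening in cm, from 0 to 9.3. A call has 1 to 10 rows; each row shifts and turns the commanded pose from where the row before left it, along the tool's axes as they then stand; what a row does not reach is not made up. A row lasts 1/12 s, in which the tool goes at most 41.7 mm and 7.16 degrees, less where a joint would pass 70% of its speed; a pose out of reach is approached as far as the arm can. A call is refused whole if a number of a shift passes 4.17 or a number of a turn 0.125, either way. A call with a gripper value outside its range is refused whole. The fingers move at their own pace and stop on an object; "newtons" is the grip in N (left out, the last holds). Time passes only in rows, so rows that do not move let the fingers close. It gives the time, the measured TCP pose, the force, the opening and the grip force at its end, in the units of the state.
- robot.get_state(): the state, without advancing time (a new reading comes with each control period).
- robot.get_image(name): name is "side" or "top"; returns a dict with "frame" (400x640x3 uint8, red, green, blue), "range_z" (400x640 float32, m along the optical axis (not along the pixel's ray), 0 where there is no reading), "mtx" (3x3 intrinsics, pixels), "R" (3x3) and "t" (3): a world point X has camera coordinates R X + t. Camera axes: x right, y down, z forward; pixel columns grow to the right and rows downward; lengths in m; the calibration is good to about 2 mm. A picture is of the moment at which its call begins.
- robot.hand_in(): hands the job in; it is judged then, once.
The state is a dict: "time": time; "joints": joint angles; "joint_velocities": joint speeds; "tau": joint torques, N m; "eef_pos": TCP position; "eef_rot": TCP orientation; "contact_force": force on the tool from outside, world axes, zero at the start; "wrist_torque": the same for the moment, N m; "gripper_width": finger opening in m; "grasp_force": force on a finger pad.
Only numpy, scipy, OpenCV 4.12 (cv2) and the standard library are available. Lean on these libraries where they do the work, as an engineer would, in place of code of your own. Each camera call takes 0.05 s, during which the arm holds its last target. There are 200 camera calls.

## Task

Make up the two kits from the row of bottles at the front of the bench: both nasal sprays and one dropper bottle go into the tray with three equal pockets, and the large amber bottle and the other dropper bottle go into the tray with one large and one small pocket, the large bottle in the large pocket. Stand each bottle upright on the floor of a pocket of its own, without tipping any over, and leave the vial bundle and the clear jar where they are.

Things in the scene. Friction and masses are not known exactly. Their poses are not given: they have to be found in the camera images.
- dropper_a: One of two alike small amber dropper bottles with black collar and teat, upright in the front row, 92 mm tall, 42 g. Round, by height: body 29 mm across to 43 mm, shoulder narrowing to 52 mm, black collar 19 mm across from 52 to 71 mm, teat 11 mm across above. Origin: centre of its underside, z up.
- dropper_b: One of two alike small amber dropper bottles with black collar and teat, upright in the front row, 92 mm tall, 42 g. Round, by height: body 29 mm across to 43 mm, shoulder narrowing to 52 mm, black collar 19 mm across from 52 to 71 mm, teat 11 mm across above. Origin: centre of its underside, z up.
- spray_a: One of two alike nasal sprays, dark body, white pump and slim white tip cap, upright in the front row, 118 mm tall, 31 g. Round, by height: body 28 mm across to 44 mm, ribbed collar 22 mm to 63 mm, 18 mm to 76 mm, flange 28 mm from 76 to 79 mm, tip cap about 13 mm across (take as straight) from 79 to 118 mm. Origin: centre of its underside, z up.
- spray_b: One of two alike nasal sprays, dark body, white pump and slim white tip cap, upright in the front row, 118 mm tall, 31 g. Round, by height: body 28 mm across to 44 mm, ribbed collar 22 mm to 63 mm, 18 mm to 76 mm, flange 28 mm from 76 to 79 mm, tip cap about 13 mm across (take as straight) from 79 to 118 mm. Origin: centre of its underside, z up.
- amber_bottle: The large dark amber bottle with white screw cap in the front row, upright, 155 mm tall, 230 to 430 g (those further back at the right belong to the room). Round, by height: body 64 mm across to 104 mm, shoulder to 128 mm, neck 26 mm, fixed cap 31 mm across from 133 to 155 mm; can be lifted by the cap. Origin: centre of its underside, z up.
- three_pocket_tray: Slim grey kit tray, black floor, fixed, 62 mm (its x) by 178 mm (its y), 18 mm high; three square pockets, 54 mm inside, centred at y = -58, 0, +58 mm, x = 0. Pocket floors 3 mm above the bench, walls 4 mm thick. Small flat lips stand out 10 mm at the ends. Origin: centre of its underside, z up. Long axis within 12 degrees of world y.
- two_pocket_tray: Broad grey kit tray, black floor, fixed, 94 mm (its x) by 152 mm (its y), 18 mm high; a small pocket 54 x 54 mm inside centred at y = -45 mm and a large one 86 x 86 mm centred at y = +29 mm, both at x = 0. Pocket floors 3 mm above the bench, walls and ledges 18 mm. Small flat lips stand out 10 mm at the ends. Origin: centre of its underside, z up. Long axis within 12 degrees of world y.
- vial_bundle: Bystander: bundle of ten small vials in a yellow band, 103 x 71 mm, 46 mm tall, behind the trays at the left. Loose. Origin: centre of its underside.
- clear_jar: Bystander: clear glass stoppered reagent jar with white contents, 67 mm across, 116 mm tall, to the right of the trays. Loose. Origin: centre of its underside.
Not all that is in view belongs to the job. What is shaped like the dropper_b but blue is not meant.

How it is judged:
By the outcome, as a careful person would: the job done as asked, in the order asked, and still so for the second after the job is handed in, with the robot touching nothing.
It also fails if it takes over 125 s, if anything falls off the work surface, if the arm or the gripper's body presses on something with over 40 N, if the wrist force passes 120 N, or if a joint passes its speed limit or range.

## Working session

There is one attempt and no reset: what is moved stays moved. The work goes in short steps, Python scripts to look and compute and a tool call to move; the robot and the scene stay as the last step left them, time stands still between calls to the robot, and variables do not carry over. Pictures are saved under pics/ and viewed, at most 14 in all, crops included, and the job is handed in when it is done.

Besides the shell and the picture viewer there is one more tool, called by a JSON object that holds its "name" and its "arguments", one argument or row to a line. step_arm: Moves the arm, as the interface text tells. Its arguments: {"type":"object","properties":{"deltas":{"type":"array","items":{"type":"array","items":{"type":"number"}}},"newtons":{"type":"number"}},"required":["deltas"]}

```bash
ls; mkdir -p pics; python3 - <<'E'
from bench import robot
import cv2,numpy as np
s=robot.get_state();print(s)
for n in("side","top"):
    d=robot.get_image(n);cv2.imwrite(f"pics/{n}0.png",d["frame"][:,:,::-1]);np.savez(f"{n}0.npz",**d)
    print(n,d["mtx"],d["R"],d["t"],(d["range_z"]>0).mean())
E
```

```text
pics
{'time': 0.0, 'joints': array([-1.19171773,  0.60014452, -0.0025403 ,  1.60012347,  0.00180269,
        0.94291893, -0.07981007]), 'joint_velocities': array([-0.0002591 , -0.00016802,  0.00178478,  0.00089825, -0.00069524,
        0.00262487,  0.00148231]), 'tau': array([ 6.35876222e-05, -7.65087390e+01,  1.49770807e+00, -2.52344334e+01,
       -5.24324016e-02,  1.72487518e-02,  1.59737233e-04]), 'eef_pos': array([0.31891829, 0.65053664, 0.2177483 ]), 'eef_rot': array([[-8.97939575e-01,  4.40118395e-01, -5.63525076e-04],
       [ 4.40118731e-01,  8.97938353e-01, -1.48910949e-03],
       [-1.49373702e-04, -1.58514829e-03, -9.99998732e-01]]), 'contact_force': array([ 0.03585079,  0.01368453, -0.24562642]), 'wrist_torque': array([-0.00815614, -0.00960756, -0.05431054]), 'grasp_force': 0.0, 'gripper_width': 0.093075601912061}
side [[504.45465026   0.         319.29112501]
 [  0.         504.45465026 202.6815898 ]
 [  0.           0.           1.        ]] [[ 0.92430008 -0.38143348  0.0133366 ]
 [-0.15298283 -0.40227275 -0.90264771]
 [ 0.34966501  0.83227708 -0.4301735 ]] [-0.57340029  0.04912755  1.18937322] 0.9869453125
top [[388.80835345   0.         316.38295056]
 [  0.         388.80835345 194.6684022 ]
 [  0.           0.           1.        ]] [[ 2.68012970e-02 -9.99640471e-01 -7.86325390e-04]
 [-9.95013085e-01 -2.66016144e-02 -9.61317573e-02]
 [ 9.60762777e-02  3.35885983e-03 -9.95368307e-01]] [-0.19267431  0.53761107  0.94612929] 0.9961875
```

View pics/top0.png

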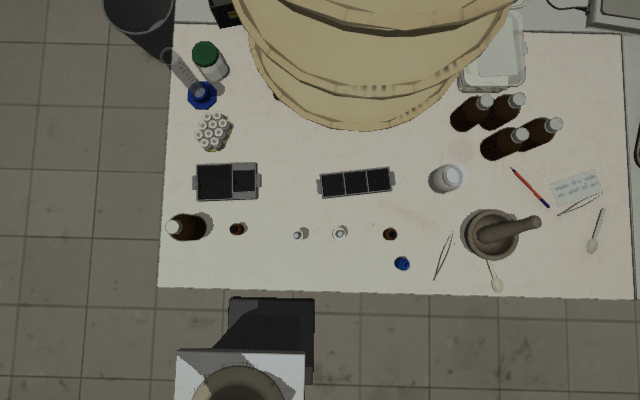

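View pics/side0.png

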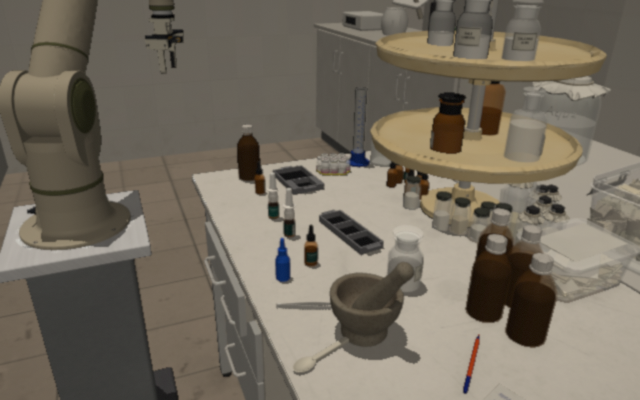

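The top view shows the front row: amber bottle (187,227), dropper (237,229), sprays (298,235) and (340,233), dropper (390,234), with the blue decoy at (402,263). The two-pocket tray is at (227,181) with its large pocket on the left, the three-pocket tray at (355,181) and the jar at (447,178). The side view shows the same row running from (248,155) to (311,245), with a tiered shelf behind it.

```bash
cat > h.py <<'E'
import numpy as np,cv2
def cloud(d):
    v,u=np.mgrid[:400,:640];z=d["range_z"].astype(float);K=d["mtx"]
    P=np.stack([(u-K[0,2])/K[0,0]*z,(v-K[1,2])/K[1,1]*z,z],-1)
    W=(P-d["t"])@d["R"];W[z<=0]=np.nan;return W
def proj(d,X):
    c=np.asarray(X)@d["R"].T+d["t"];return (c/c[...,2:])@d["mtx"].T
def circ(p):
    A=np.c_[2*p,np.ones(len(p))];s=np.linalg.lstsq(A,(p**2).sum(1),rcond=None)[0]
    return s[:2],np.sqrt(s[2]+s[:2]@s[:2])
E
python3 - <<'E'
from h import *
T=cloud(np.load("top0.npz"));S=cloud(np.load("side0.npz"))
print("table z",[np.nanmedian(c[...,2][(abs(c[...,0]-.5)<.2)&(abs(c[...,1]+.1)<.4)&(abs(c[...,2])<.03)]) for c in(T,S)])
for nm,W in(("top",T),("side",S)):
    m=(W[...,2]>.012)&(W[...,2]<.3)&(W[...,0]>.3)&(W[...,0]<.75)&(abs(W[...,1])<.8)
    n,L,st,_=cv2.connectedComponentsWithStats(m.astype(np.uint8),connectivity=4)
    for i in range(1,n):
        if st[i,4]<15: continue
        q=W[L==i];hi=q[q[:,2]>q[:,2].max()-.006]
        print(nm,st[i],"min",q.min(0).round(3),"max",q.max(0).round(3),"toppts",len(hi),hi.mean(0).round(3))
# overhead shelf extents
m=(T[...,2]>.15)&(abs(T[...,1])<.7)&(T[...,0]>.4)
q=T[m]
for a in np.arange(-.6,.6,.1):
    k=q[(q[:,1]>a)&(q[:,1]<a+.1)]
    if len(k): i=k[:,0].argmin();print("y",round(a,1),"nearest x",k[i].round(3))
E
```

```text
table z [np.float64(0.000922388930106592), np.float64(0.0007877493075131207)]
top [ 271   87  174   45 4414] min [ 0.661 -0.442  0.172] max [ 0.75  -0.077  0.209] toppts 418 [ 0.698 -0.268  0.204]
top [ 451  100   74   32 1381] min [ 0.718 -0.649  0.012] max [ 0.75  -0.517  0.158] toppts 95 [ 0.745 -0.574  0.155]
top [194 111  37  40 966] min [0.651 0.048 0.013] max [0.744 0.131 0.051] toppts 414 [0.699 0.09  0.047]
top [ 481  117   83   44 2003] min [ 0.644 -0.727  0.012] max [ 0.733 -0.593  0.159] toppts 287 [ 0.69  -0.666  0.155]
top [192 162  69  39 789] min [ 0.522 -0.036  0.012] max [0.623 0.139 0.024] toppts 480 [0.573 0.032 0.019]
top [429 162  40  31 931] min [ 0.557 -0.523  0.012] max [ 0.621 -0.461  0.122] toppts 364 [ 0.589 -0.496  0.117]
top [317 166  79  32 514] min [ 0.538 -0.377  0.012] max [ 0.622 -0.179  0.023] toppts 313 [ 0.577 -0.279  0.019]
top [ 465  209   77   52 2479] min [ 0.392 -0.663  0.012] max [ 0.515 -0.532  0.165] toppts 69 [ 0.485 -0.648  0.162]
top [165 213  42  28 912] min [0.422 0.096 0.012] max [0.485 0.154 0.159] toppts 149 [0.454 0.13  0.156]
to
[... 1374 characters left out ...]
 -0.738  0.012] max [ 0.75  -0.528  0.157] toppts 453 [ 0.702 -0.652  0.154]
side [304 224  15  39 401] min [ 0.436 -0.38   0.012] max [ 0.464 -0.357  0.094] toppts 11 [ 0.45  -0.364  0.09 ]
side [ 330  225   94  117 5846] min [ 0.397 -0.668  0.012] max [ 0.62  -0.47   0.163] toppts 112 [ 0.483 -0.654  0.16 ]
side [275 238  16  41 454] min [ 0.365 -0.41   0.012] max [ 0.394 -0.385  0.093] toppts 13 [ 0.38  -0.396  0.09 ]
y -0.6 nearest x [ 0.736 -0.552  0.152]
y -0.5 nearest x [ 0.709 -0.4    0.403]
y -0.4 nearest x [ 0.666 -0.301  0.399]
y -0.3 nearest x [ 0.661 -0.269  0.61 ]
y -0.2 nearest x [ 0.669 -0.198  0.607]
y -0.1 nearest x [ 0.723 -0.099  0.402]
y 0.1 nearest x [0.439 0.134 0.154]
```

```bash
python3 - <<'E'
from h import *
D={n:np.load(n+"0.npz") for n in("top","side")};C={n:cloud(d) for n,d in D.items()}
G={"spray1":(.442,-.135),"spray2":(.448,-.233),"drop_far":(.45,-.362),"drop_near":(.453,.016),"amber":(.454,.127)}
lv={"s":[(.01,.042),(.082,.112)],"d":[(.01,.042),(.053,.070)],"a":[(.02,.10),(.134,.150)]}
for k,g in G.items():
    for n,W in C.items():
        q=W[np.hypot(W[...,0]-g[0],W[...,1]-g[1])<(.045 if k=="amber" else .03)]
        for lo,hi in lv[k[0]]:
            p=q[(q[:,2]>lo)&(q[:,2]<hi)][:,:2]
            if len(p)>8: c,r=circ(p);print(k,n,(lo,hi),len(p),c.round(4),"d",(2*r).round(4))
        print("   ztop",np.sort(q[:,2])[-3:].round(4))
for k,g in {"two":(.573,.05),"three":(.578,-.278)}.items():
    for n,W in C.items():
        m=(abs(W[...,0]-g[0])<.08)&(abs(W[...,1]-g[1])<.11)&(W[...,2]>.011)&(W[...,2]<.026)
        p=W[m][:,:2].astype(np.float32);print(k,n,len(p),cv2.minAreaRect(p),"rim z",np.percentile(W[m][:,2],[50,90]).round(4))
        # floor: dark pixels near z 3mm
        f=D[n]["frame"].max(2)
        m=(abs(W[...,0]-g[0])<.08)&(abs(W[...,1]-g[1])<.11)&(f<45)&(W[...,2]<.009)
        nn,L,st,_=cv2.connectedComponentsWithStats(m.astype(np.uint8),connectivity=4)
        for i in range(1,nn):
            if st[i,4]>60:
                q=W[L==i];print("  floor",st[i,4],cv2.minAreaRect(q[:,:2].astype(np.float32)),"z",np.median(q[:,2]).round(4))
E
```

```text
spray1 top (0.082, 0.112) 14 [ 0.4416 -0.1354] d 0.0144
   ztop [0.1199 0.12   0.1214]
spray1 side (0.01, 0.042) 144 [ 0.4428 -0.1384] d 0.0235
spray1 side (0.082, 0.112) 80 [ 0.4427 -0.1382] d 0.0122
   ztop [0.118  0.1189 0.1189]
spray2 top (0.082, 0.112) 15 [ 0.4482 -0.234 ] d 0.0167
   ztop [0.1196 0.1196 0.1206]
spray2 side (0.01, 0.042) 162 [ 0.4491 -0.2362] d 0.0242
spray2 side (0.082, 0.112) 92 [ 0.4487 -0.2371] d 0.012
   ztop [0.118  0.1181 0.1193]
drop_far top (0.01, 0.042) 26 [ 0.4498 -0.3619] d 0.0295
drop_far top (0.053, 0.07) 36 [ 0.4496 -0.3608] d 0.0177
   ztop [0.0921 0.0928 0.095 ]
drop_far side (0.01, 0.042) 190 [ 0.4502 -0.3649] d 0.0258
drop_far side (0.053, 0.07) 79 [ 0.4506 -0.3647] d 0.0149
   ztop [0.0916 0.0927 0.0942]
drop_near top (0.01, 0.042) 27 [0.4527 0.0166] d 0.0289
drop_near top (0.053, 0.07) 33 [0.4527 0.0162] d 0.0174
   ztop [0.0914 0.092  0.0933]
drop_near side (0.01, 0.042) 120 [0.4538 0.0129] d 0.024
drop_near side (0.053, 0.07) 47 [0.4526 0.0131] d 0.0148
   ztop [0.0907 0.0915 0.0923]
amber top (0.02, 0.1) 289 [0.4535 0.1299] d 0.0642
amber
[... 1247 characters left out ...]
7059021), 7.726919174194336) z 0.0038
  floor 424 ((0.5721266269683838, -0.21917137503623962), (0.05326953902840614, 0.053744275122880936), 7.537766933441162) z 0.0037
three side 666 ((0.5799039006233215, -0.27768513560295105), (0.0654461681842804, 0.20129159092903137), 8.047775268554688) rim z [0.0166 0.019 ]
  floor 94 ((0.5803993344306946, -0.2052951157093048), (0.043584246188402176, 0.03326191380620003), 15.020045280456543) z 0.0039
  floor 110 ((0.5871599316596985, -0.26448509097099304), (0.0403757318854332, 0.03370051458477974), 10.446000099182129) z 0.0037
  floor 134 ((0.5957074761390686, -0.32270944118499756), (0.04037367179989815, 0.034331705421209335), 10.092239379882812) z 0.0037
```

{"name": "step_arm", "arguments": {
  "deltas": [
    [0,0,0,-2.9,-2.6,0,9.3],
    [0,0,0,-2.9,-2.6,0,9.3],
    [0,0,0,-2.9,-2.6,0,9.3],
    [0,0,0,-2.9,-2.6,0,9.3],
    [0,0,0,-2.9,-2.6,0,9.3],
    [0,0,0,-2.9,-2.6,0,9.3],
    [0,0,0,-2.9,-2.6,0,9.3],
    [0,0,0,-2.9,-2.6,0,9.3],
    [0,0,0,-2.9,-2.6,0,9.3],
    [0,0,0,-2.9,-2.6,0,9.3]
  ],
  "newtons": 10
}}

```text
time: 0.93
eef_pos: [0.4653, 0.288, 0.2185]
eef_rot: [[-0.898, 0.44, -0.0], [0.44, 0.898, -0.0], [0.0, -0.0, -1.0]]
contact_force: [1.2, 0.6, 0.8]
gripper_width: 0.0929
grasp_force: 0.0
```

{"name": "step_arm", "arguments": {
  "deltas": [
    [0,0,0.122,0,0,0,3.0],
    [0,0,0.122,0,0,0,3.0],
    [0,0,0.122,0,0,0,3.0],
    [0,0,0.122,0,0,0,3.0],
    [0,0,0.122,0,0,0,3.0],
    [0,0,0.122,0,0,0,3.0],
    [0,0,0.122,0,0,0,3.0],
    [0,0,0.122,0,0,0,3.0],
    [0,0,0.122,0,0,0,3.0],
    [0,0,0.122,0,0,0,3.0]
  ]
}}

```text
time: 1.77
eef_pos: [0.4649, 0.2898, 0.2185]
eef_rot: [[0.111, 0.994, -0.0], [0.994, -0.111, -0.0], [-0.0, -0.0, -1.0]]
contact_force: [-0.4, 0.2, -0.2]
gripper_width: 0.0321
grasp_force: 0.0
```

{"name": "step_arm", "arguments": {
  "deltas": [
    [0,0,0,-4.0,0.3,0,3.0],
    [0,0,0,-4.0,0.3,0,3.0],
    [0,0,0,-4.0,0.3,0,3.0],
    [0,0,0,-4.0,0.3,0,3.0],
    [0,0,0,-4.0,0.3,0,3.0],
    [0,0,0,-4.0,0.3,0,3.0],
    [0,0,0,-4.0,0.3,0,3.0],
    [0,0,0,-4.0,0.3,0,3.0],
    [0,0,0,-4.0,0.3,0,3.0],
    [0,0,0,-4.0,0.3,0,3.0]
  ]
}}

```text
time: 2.6
eef_pos: [0.4525, -0.1128, 0.2187]
eef_rot: [[0.104, 0.995, 0.0], [0.995, -0.104, 0.0], [0.0, 0.0, -1.0]]
contact_force: [0.7, 0.2, -0.2]
gripper_width: 0.0304
grasp_force: 0.0
```

{"name": "step_arm", "arguments": {
  "deltas": [
    [0,0,0.1216,0,0,0,3.0],
    [0,0,0.1216,0,0,0,3.0],
    [0,0,0.1216,0,0,0,3.0],
    [0,0,0.1216,0,0,0,3.0],
    [0,0,0.1216,0,0,0,3.0],
    [0,0,0.1216,0,0,0,3.0],
    [0,0,0.1216,0,0,0,3.0],
    [0,0,0.1216,0,0,0,3.0],
    [0,0,0.1216,0,0,0,3.0],
    [0,0,0.1216,0,0,0,3.0]
  ]
}}

```text
time: 3.43
eef_pos: [0.4528, -0.111, 0.2186]
eef_rot: [[0.97, 0.242, -0.0], [0.242, -0.97, 0.0], [-0.0, -0.0, -1.0]]
contact_force: [-0.1, -0.5, -0.3]
gripper_width: 0.0299
grasp_force: 0.0
```

{"name": "step_arm", "arguments": {
  "deltas": [
    [0,0,0.1216,0,0,0,3.0],
    [0,0,0.1216,0,0,0,3.0],
    [0,0,0,0,0,0,3.0]
  ]
}}

```text
time: 3.68
eef_pos: [0.4529, -0.1108, 0.2184]
eef_rot: [[1.0, 0.002, -0.001], [0.002, -1.0, -0.0], [-0.001, 0.0, -1.0]]
contact_force: [0.6, 0.1, -1.2]
gripper_width: 0.0298
grasp_force: 0.0
```

{"name": "step_arm", "arguments": {
  "deltas": [
    [0,0,0,-0.36,0.86,0,3.0],
    [0,0,0,-0.36,0.86,0,3.0],
    [0,0,0,-0.37,0.85,0,3.0],
    [0,0,0,0,0,3.0,3.0],
    [0,0,0,0,0,3.0,3.0],
    [0,0,0,0,0,3.0,3.0],
    [0,0,0,0,0,1.6,3.0],
    [0,0,0,0,0,0,3.0]
  ]
}}

```text
time: 4.35
eef_pos: [0.4404, -0.1377, 0.1104]
eef_rot: [[1.0, 0.006, -0.004], [0.006, -1.0, 0.001], [-0.004, -0.001, -1.0]]
contact_force: [0.2, 0.3, 0.5]
gripper_width: 0.0302
grasp_force: 0.0
```

```bash
cat > look.py <<'E'
import sys
from h import *
from bench import robot
n,name,u,v,w,h,k=sys.argv[1],sys.argv[2],*map(int,sys.argv[3:8])
d=robot.get_image(n);np.savez("last_"+n+".npz",**d)
cv2.imwrite("pics/"+name+".png",cv2.resize(d["frame"][v:v+h,u:u+w,::-1],None,fx=k,fy=k,interpolation=cv2.INTER_CUBIC))
s=robot.get_state();print(s["eef_pos"].round(4),s["joints"].round(2),s["time"])
E
python3 look.py side s1 200 0 200 250 2
```

```text
[ 0.441  -0.138   0.1119] [-0.22  0.54  0.58  2.31 -0.67  0.46 -0.65] 4.4
```

View pics/s1.png

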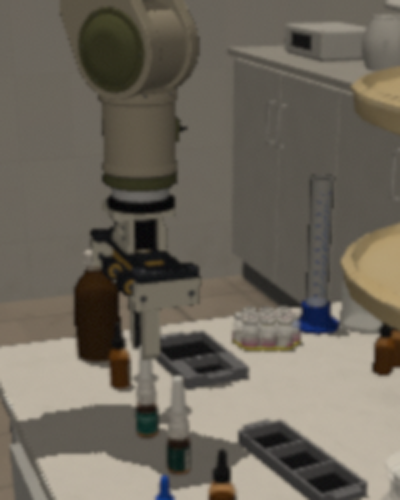

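The crop shows the fingers straddling spray 1's tip cap at (147,350), and the wrist is well clear of the shelf. I'll go down and grip.

{"name": "step_arm", "arguments": {
  "deltas": [
    [0,0,0,0,0,1.3,3.0],
    [0,0,0,0,-0.1,1.3,3.0],
    [0,0,0,0,0,0,3.0],
    [0,0,0,0,0,0,0.8],
    [0,0,0,0,0,0,0.8],
    [0,0,0,0,0,0,0.8],
    [0,0,0,0,0,0,0.8],
    [0,0,0,0,0,0,0.8],
    [0,0,0,0,0,0,0.8]
  ],
  "newtons": 12
}}

```text
time: 5.15
eef_pos: [0.4429, -0.136, 0.0875]
eef_rot: [[1.0, 0.007, 0.002], [0.007, -1.0, -0.0], [0.002, 0.0, -1.0]]
contact_force: [-1.1, 0.7, 9.1]
gripper_width: 0.0126
grasp_force: 12.0
```

{"name": "step_arm", "arguments": {
  "deltas": [
    [0,0,0,0,0,-1.5,0.8],
    [0,0,0,0,0,-2.5,0.8],
    [0,0,0,0,0,-1.5,0.8],
    [0,0,0,2.0,1.3,0,0.8],
    [0,0,0,3.0,1.9,0,0.8],
    [0,0,0,3.0,1.9,0,0.8],
    [0,0,0,2.0,1.3,0,0.8],
    [0,0,0,0,0,0,0.8]
  ]
}}

```text
time: 5.82
eef_pos: [0.547, -0.2018, 0.1422]
eef_rot: [[1.0, 0.007, 0.004], [0.007, -1.0, -0.003], [0.004, 0.003, -1.0]]
contact_force: [-0.4, 0.1, 0.1]
gripper_width: 0.0123
grasp_force: 12.0
```

```bash
python3 look.py side s2 200 0 300 270 2; python3 - <<'E'
from bench import robot
s=robot.get_state();print(s["eef_pos"],s["contact_force"],s["gripper_width"],s["grasp_force"])
E
```

```text
[ 0.5443 -0.2004  0.1417] [-0.18  0.61  0.66  2.04 -0.59  0.69 -0.7 ] 5.8667
[ 0.54425768 -0.20044589  0.1417432 ] [-0.96465699  0.39666051 -0.94502325] 0.012241519336987661 11.997839659452438
```

View pics/s2.png

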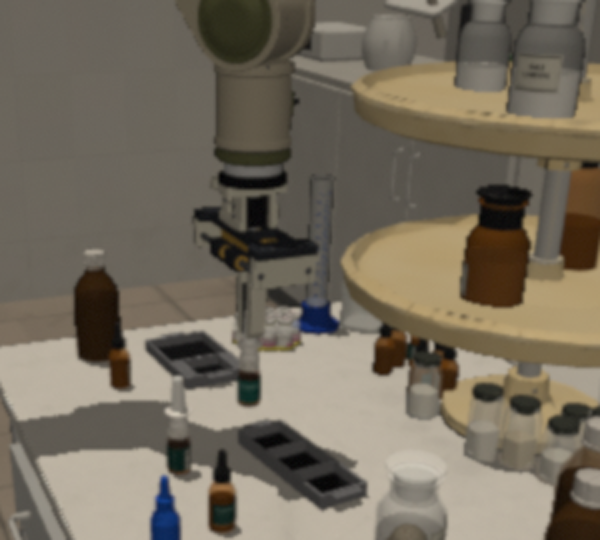

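The crop shows spray 1 held upright at (249,385), short of the near-left pocket at (270,440), and the shelf edge at (345,265) is clear. I'll move the rest of the way and lower it.

{"name": "step_arm", "arguments": {
  "deltas": [
    [0,0,0,1.4,1.0,0,0.8],
    [0,0,0,1.4,1.0,0,0.8],
    [0,0,0,0,0,0,0.8],
    [0,0,0,0,0,2.0,0.8],
    [0,0,0,0,0,1.5,0.8],
    [0,0,0,0,0,0.8,0.8],
    [0,0,0,0,0,0,0.8],
    [0,0,0,0,0,0,0.8]
  ]
}}

```text
time: 6.53
eef_pos: [0.57, -0.2186, 0.0988]
eef_rot: [[1.0, 0.006, -0.001], [0.006, -1.0, 0.0], [-0.001, -0.0, -1.0]]
contact_force: [1.0, -0.4, 0.4]
gripper_width: 0.0127
grasp_force: 12.0
```

{"name": "step_arm", "arguments": {
  "deltas": [
    [0,0,0,0,0,0.4,0.8],
    [0,0,0,0,0,0.35,0.8],
    [0,0,0,0,0,0,0.8],
    [0,0,0,0,0,0,0.8],
    [0,0,0,0,0,0,2.6],
    [0,0,0,0,0,0,2.6],
    [0,0,0,0,0,0,2.6],
    [0,0,0,0,0,-1.0,2.6],
    [0,0,0,0,0,-2.0,2.6],
    [0,0,0,0,0,-2.0,2.6]
  ]
}}

```text
time: 7.37
eef_pos: [0.5703, -0.2191, 0.1419]
eef_rot: [[1.0, 0.006, -0.001], [0.006, -1.0, 0.0], [-0.001, -0.0, -1.0]]
contact_force: [-0.2, 0.4, 0.6]
gripper_width: 0.026
grasp_force: 0.0
```

{"name": "step_arm", "arguments": {
  "deltas": [
    [0,0,0,-2.2,0.3,0,3.0],
    [0,0,0,-3.5,0.5,0,3.0],
    [0,0,0,-3.5,0.4,0,3.0],
    [0,0,0,-2.2,0.3,0,3.0],
    [0,0,0,-0.75,0.1,0,3.0],
    [0,0,0,0,0,0,3.0],
    [0,0,0,0,0,0,3.0]
  ]
}}

```text
time: 7.95
eef_pos: [0.4508, -0.236, 0.1418]
eef_rot: [[1.0, 0.007, 0.002], [0.007, -1.0, -0.0], [0.002, 0.0, -1.0]]
contact_force: [0.7, -1.1, -0.2]
gripper_width: 0.0302
grasp_force: 0.0
```

```bash
python3 look.py side s3 200 120 300 160 2
```

```text
[ 0.4513 -0.2358  0.1415] [-0.07  0.53  0.65  2.19 -0.59  0.59 -0.56] 8.0
```

View pics/s3.png

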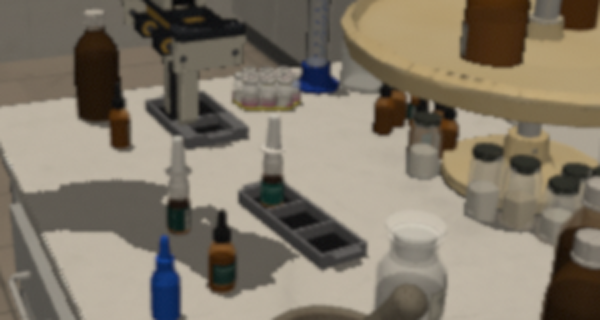

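Spray 1 stands in the first pocket at (272,180), and the fingers at (183,100) are above spray 2 at (178,180). I'll descend and grip spray 2.

{"name": "step_arm", "arguments": {
  "deltas": [
    [0,0,0,-0.2,0,1.5,3.0],
    [0,0,0,0,0,2.0,3.0],
    [0,0,0,0,0,1.9,3.0],
    [0,0,0,0,0,0,3.0],
    [0,0,0,0,0,0,3.0],
    [0,0,0,0,0,0,0.8],
    [0,0,0,0,0,0,0.8],
    [0,0,0,0,0,0,0.8],
    [0,0,0,0,0,0,0.8],
    [0,0,0,0,0,0,0.8]
  ]
}}

```text
time: 8.83
eef_pos: [0.4477, -0.2358, 0.0876]
eef_rot: [[1.0, 0.007, 0.001], [0.007, -1.0, -0.0], [0.001, 0.0, -1.0]]
contact_force: [0.2, -0.4, -0.8]
gripper_width: 0.013
grasp_force: 12.0
```

{"name": "step_arm", "arguments": {
  "deltas": [
    [0,0,0,0,0,-1.5,0.8],
    [0,0,0,0,0,-2.5,0.8],
    [0,0,0,0,0,-1.5,0.8],
    [0,0,0,0,0,0,0.8],
    [0,0,0,0,0,0,0.8]
  ]
}}

```text
time: 9.25
eef_pos: [0.448, -0.2357, 0.1427]
eef_rot: [[1.0, 0.007, 0.002], [0.007, -1.0, -0.0], [0.002, 0.0, -1.0]]
contact_force: [0.7, -0.2, -0.8]
gripper_width: 0.0128
grasp_force: 12.0
```

{"name": "step_arm", "arguments": {
  "deltas": [
    [0,0,0,1.5,0.7,0,0.8],
    [0,0,0,3.0,1.0,0,0.8],
    [0,0,0,3.0,1.0,0,0.8],
    [0,0,0,3.0,0.8,0,0.8],
    [0,0,0,1.7,0.4,0,0.8],
    [0,0,0,1.0,0.3,0,0.8],
    [0,0,0,0,0,0,0.8],
    [0,0,0,0,0,0,0.8],
    [0,0,0,0,0,0,0.8]
  ]
}}

```text
time: 10.0
eef_pos: [0.5779, -0.2767, 0.1416]
eef_rot: [[1.0, 0.006, -0.002], [0.006, -1.0, 0.001], [-0.002, -0.001, -1.0]]
contact_force: [-0.4, 0.3, -0.3]
gripper_width: 0.0123
grasp_force: 12.0
```

{"name": "step_arm", "arguments": {
  "deltas": [
    [0,0,0,0,0,1.5,0.8],
    [0,0,0,0,0,1.5,0.8],
    [0,0,0,0,0,1.2,0.8],
    [0,0,0,0,0,0.4,0.8],
    [0,0,0,0,0,0,0.8],
    [0,0,0,0,0,0,0.8],
    [0,0,0,0,0,0,0.8]
  ]
}}

```text
time: 10.58
eef_pos: [0.5798, -0.2773, 0.0969]
eef_rot: [[1.0, 0.006, 0.001], [0.006, -1.0, -0.0], [0.001, 0.0, -1.0]]
contact_force: [0.4, 0.0, 0.3]
gripper_width: 0.0122
grasp_force: 12.0
```

{"name": "step_arm", "arguments": {
  "deltas": [
    [0,0,0,0,0,0.3,0.8],
    [0,0,0,0,0,0.3,0.8],
    [0,0,0,0,0,0,0.8],
    [0,0,0,0,0,0,0.8],
    [0,0,0,0,0,0,2.6],
    [0,0,0,0,0,0,2.6],
    [0,0,0,0,0,0,2.6],
    [0,0,0,0,0,-1.0,2.6],
    [0,0,0,0,0,-2.5,2.6],
    [0,0,0,0,0,-2.5,2.6]
  ]
}}

```text
time: 11.42
eef_pos: [0.579, -0.2768, 0.1507]
eef_rot: [[1.0, 0.006, -0.002], [0.006, -1.0, 0.0], [-0.002, -0.0, -1.0]]
contact_force: [0.3, -0.3, 1.0]
gripper_width: 0.0256
grasp_force: 0.0
```

{"name": "step_arm", "arguments": {
  "deltas": [
    [0,0,0,-1.5,1.0,0,3.5],
    [0,0,0,-3.0,2.0,0,3.5],
    [0,0,0,-3.0,2.0,0,3.5],
    [0,0,0,-3.0,2.0,0,3.5],
    [0,0,0,-1.5,1.0,0,3.5],
    [0,0,0,-1.0,0.6,0,3.5],
    [0,0,0,0,0,0,3.5],
    [0,0,0,0,0,0,3.5],
    [0,0,0,0,0,0,3.5]
  ]
}}

```text
time: 12.17
eef_pos: [0.4519, -0.3628, 0.1501]
eef_rot: [[1.0, 0.009, 0.001], [0.009, -1.0, 0.001], [0.001, -0.001, -1.0]]
contact_force: [-0.2, 0.5, 0.2]
gripper_width: 0.0351
grasp_force: 0.0
```

```bash
python3 look.py side s4 200 120 300 160 2
```

```text
[ 0.452  -0.3627  0.15  ] [ 0.15  0.59  0.64  2.03 -0.55  0.7  -0.41] 12.2167
```

View pics/s4.png

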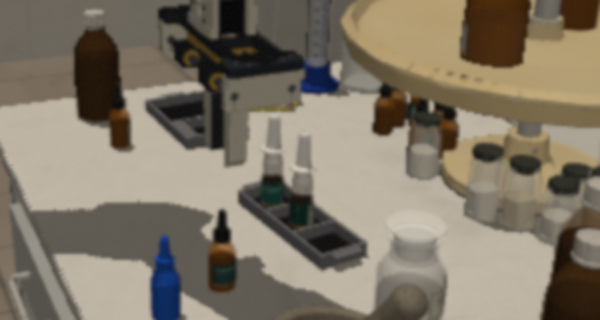

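Both sprays stand upright in their pockets at (272,170) and (303,185), and the open fingers are over the dropper at (222,255). I'll go down to its collar.

{"name": "step_arm", "arguments": {
  "deltas": [
    [0,0,0,-0.2,0,2.0,3.5],
    [0,0,0,0,0,3.0,3.5],
    [0,0,0,0,0,3.0,3.5],
    [0,0,0,0,0,1.9,3.5],
    [0,0,0,0,0,0,3.5],
    [0,0,0,0,0,0,3.5],
    [0,0,0,0,0,0,1.4],
    [0,0,0,0,0,0,1.4],
    [0,0,0,0,0,0,1.4],
    [0,0,0,0,0,0,1.4]
  ]
}}

```text
time: 13.05
eef_pos: [0.4491, -0.364, 0.0524]
eef_rot: [[1.0, 0.007, 0.002], [0.007, -1.0, -0.001], [0.002, 0.001, -1.0]]
contact_force: [0.0, 0.5, 6.3]
gripper_width: 0.0185
grasp_force: 15.9
```

{"name": "step_arm", "arguments": {
  "deltas": [
    [0,0,0,0,0,0,1.4],
    [0,0,0,0,0,-1.5,1.4],
    [0,0,0,0,0,-2.5,1.4],
    [0,0,0,0,0,-2.5,1.4],
    [0,0,0,0,0,0,1.4],
    [0,0,0,0,0,0,1.4]
  ]
}}

```text
time: 13.55
eef_pos: [0.4491, -0.3641, 0.1175]
eef_rot: [[1.0, 0.007, 0.003], [0.007, -1.0, -0.001], [0.003, 0.002, -1.0]]
contact_force: [-0.7, 0.1, -0.9]
gripper_width: 0.0186
grasp_force: 15.2
```

{"name": "step_arm", "arguments": {
  "deltas": [
    [0,0,0,1.5,-0.4,0,1.4],
    [0,0,0,3.0,-0.6,0,1.4],
    [0,0,0,3.0,-0.6,0,1.4],
    [0,0,0,3.0,-0.6,0,1.4],
    [0,0,0,2.2,-0.4,0,1.4],
    [0,0,0,1.2,-0.2,0,1.4],
    [0,0,0,0,0,0,1.4],
    [0,0,0,0,0,0,1.4],
    [0,0,0,0,0,0,1.4]
  ]
}}

```text
time: 14.3
eef_pos: [0.5852, -0.3355, 0.1157]
eef_rot: [[1.0, 0.005, -0.002], [0.005, -1.0, 0.0], [-0.002, -0.0, -1.0]]
contact_force: [-0.1, 0.0, 0.1]
gripper_width: 0.0186
grasp_force: 15.2
```

{"name": "step_arm", "arguments": {
  "deltas": [
    [0,0,0,0,0,1.5,1.4],
    [0,0,0,0,0,2.0,1.4],
    [0,0,0,0,0,1.5,1.4],
    [0,0,0,0,0,0.6,1.4],
    [0,0,0,0,0,0,1.4],
    [0,0,0,0,0,0,1.4],
    [0,0,0,0,0,0,1.4]
  ]
}}

```text
time: 14.88
eef_pos: [0.5872, -0.3355, 0.061]
eef_rot: [[1.0, 0.006, 0.001], [0.006, -1.0, -0.001], [0.001, 0.001, -1.0]]
contact_force: [-0.2, -0.2, 0.3]
gripper_width: 0.0188
grasp_force: 15.2
```

{"name": "step_arm", "arguments": {
  "deltas": [
    [0,0,0,0,0,0.3,1.4],
    [0,0,0,0,0,0.3,1.4],
    [0,0,0,0,0,0,1.4],
    [0,0,0,0,0,0,1.4],
    [0,0,0,0,0,0,3.2],
    [0,0,0,0,0,0,3.2],
    [0,0,0,0,0,0,3.2],
    [0,0,0,0,0,-1.5,3.2],
    [0,0,0,0,0,-3.0,3.2],
    [0,0,0,0,0,-3.5,3.2]
  ]
}}

```text
time: 15.72
eef_pos: [0.5859, -0.3341, 0.134]
eef_rot: [[1.0, 0.006, -0.004], [0.006, -1.0, 0.002], [-0.004, -0.002, -1.0]]
contact_force: [0.7, -0.1, -0.3]
gripper_width: 0.0317
grasp_force: 0.0
```

{"name": "step_arm", "arguments": {
  "deltas": [
    [0,0,0,-1.5,0,-2.0,3.2],
    [0,0,0,-2.5,0,-2.5,3.2],
    [0,0,0,-3.0,-2.0,-2.0,5.0],
    [0,0,0,-3.0,-2.5,0,5.0],
    [0,0,0,-1.5,-3.5,0,5.0],
    [0,0,0,0,-4.0,0,5.0],
    [0,0,0,0,-4.0,0,5.0],
    [0,0,0,0,-4.0,0,5.0],
    [0,0,0,0,-4.0,0,5.0],
    [0,0,0,0,-4.0,0,5.0]
  ]
}}

```text
time: 16.55
eef_pos: [0.4696, -0.0538, 0.1998]
eef_rot: [[1.0, 0.006, 0.0], [0.006, -1.0, 0.001], [0.0, -0.001, -1.0]]
contact_force: [0.8, 0.2, -0.2]
gripper_width: 0.0501
grasp_force: 0.0
```

{"name": "step_arm", "arguments": {
  "deltas": [
    [0,0,0,0,-4.0,0,5.0],
    [0,0,0,0,-4.0,0,5.0],
    [0,0,0,0,-3.5,0,5.0],
    [0,0,0,0,-2.0,0,5.0],
    [0,0,0,0,-1.0,0,5.0],
    [0,0,0,0,0,0,5.0],
    [0,0,0,0,0,0,5.0]
  ]
}}

```text
time: 17.13
eef_pos: [0.4692, 0.0886, 0.1995]
eef_rot: [[1.0, 0.007, 0.0], [0.007, -1.0, -0.0], [0.0, 0.0, -1.0]]
contact_force: [-0.5, -1.1, -0.5]
gripper_width: 0.05
grasp_force: 0.0
```

{"name": "step_arm", "arguments": {
  "deltas": [
    [0,0,0,-0.5,-1.5,0,5.0],
    [0,0,0,-0.5,-1.5,0,5.0],
    [0,0,0,-0.5,-0.95,0,5.0],
    [0,0,0,0,0,0,5.0],
    [0,0,0,0,0,0,5.0]
  ]
}}

```text
time: 17.55
eef_pos: [0.4542, 0.1271, 0.1994]
eef_rot: [[1.0, 0.005, 0.0], [0.005, -1.0, -0.0], [0.0, 0.0, -1.0]]
contact_force: [0.1, -0.1, 0.2]
gripper_width: 0.0501
grasp_force: 0.0
```

```bash
python3 look.py side s5 200 60 300 220 2
```

```text
[0.4545 0.127  0.1994] [-1.    0.44  0.85  2.22 -0.52  0.69 -1.35] 17.6
```

View pics/s5.png

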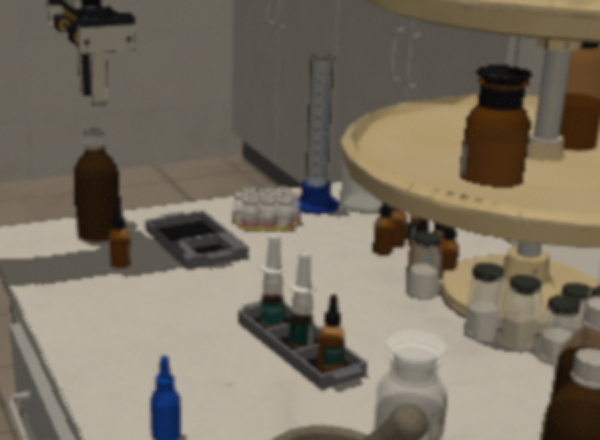

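The three-pocket tray is filled, with all three bottles upright at (272,285), (303,305) and (333,340). The fingers are above the amber cap at (95,140). I'll descend and grip harder.

{"name": "step_arm", "arguments": {
  "deltas": [
    [0,0,0,0,0,2.0,5.0],
    [0,0,0,0,0,2.5,5.0],
    [0,0,0,0,0,2.3,5.0],
    [0,0,0,0,0,0,5.0],
    [0,0,0,0,0,0,5.0],
    [0,0,0,0,0,0,2.4],
    [0,0,0,0,0,0,2.4],
    [0,0,0,0,0,0,2.4],
    [0,0,0,0,0,0,2.4],
    [0,0,0,0,0,0,2.4]
  ],
  "newtons": 40
}}

```text
time: 18.43
eef_pos: [0.4547, 0.1294, 0.132]
eef_rot: [[1.0, 0.007, 0.002], [0.007, -1.0, 0.001], [0.002, -0.001, -1.0]]
contact_force: [-0.3, 1.9, 7.4]
gripper_width: 0.03
grasp_force: 40.0
```

{"name": "step_arm", "arguments": {
  "deltas": [
    [0,0,0,0,0,0,2.4],
    [0,0,0,0,0,-1.0,2.4],
    [0,0,0,0,0,-2.0,2.4],
    [0,0,0,0,0,-2.0,2.4],
    [0,0,0,0,0,-1.0,2.4],
    [0,0,0,0,0,0,2.4],
    [0,0,0,0,0,0,2.4]
  ]
}}

```text
time: 19.02
eef_pos: [0.4538, 0.1293, 0.1911]
eef_rot: [[1.0, 0.008, 0.001], [0.008, -1.0, 0.001], [0.001, -0.001, -1.0]]
contact_force: [-0.1, 0.2, -4.2]
gripper_width: 0.0302
grasp_force: 40.0
```

{"name": "step_arm", "arguments": {
  "deltas": [
    [0,0,0,1.0,0.4,0,2.4],
    [0,0,0,2.0,0.8,0,2.4],
    [0,0,0,2.5,1.0,0,2.4],
    [0,0,0,2.5,1.0,0,2.4],
    [0,0,0,2.0,0.8,0,2.4],
    [0,0,0,1.2,0.5,0,2.4],
    [0,0,0,0.6,0.2,0,2.4],
    [0,0,0,0,0,0,2.4],
    [0,0,0,0,0,0,2.4],
    [0,0,0,0,0,0,2.4]
  ]
}}

```text
time: 19.85
eef_pos: [0.571, 0.0831, 0.1907]
eef_rot: [[1.0, 0.007, -0.002], [0.007, -1.0, 0.0], [-0.002, -0.0, -1.0]]
contact_force: [-0.3, 0.4, -3.7]
gripper_width: 0.0305
grasp_force: 40.0
```

```bash
python3 look.py side s6 200 60 200 160 3; python3 - <<'E'
from h import *
from bench import robot
W=cloud(np.load("last_side.npz"))
q=W[np.hypot(W[...,0]-.57,W[...,1]-.083)<.06];b=q[(q[:,2]>.085)&(q[:,2]<.15)]
print(circ(b[:,:2]),robot.get_state()["contact_force"])
E
```

```text
[0.5711 0.0832 0.1909] [-0.76  0.57  0.78  2.   -0.56  0.8  -1.21] 19.9
(array([0.57070234, 0.08014976]), np.float64(0.030763847198227192)) [ 0.08219274 -0.03113556 -3.60354438]
```

View pics/s6.png

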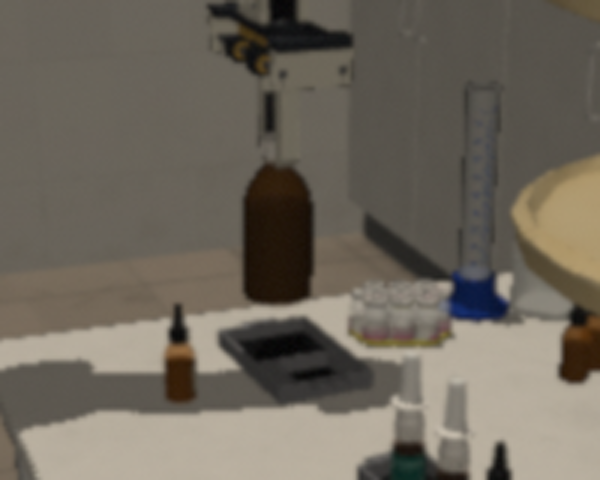

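The amber bottle hangs upright at (278,235) above the large pocket. I'll lower it gently.

{"name": "step_arm", "arguments": {
  "deltas": [
    [0,0,0,0,0,1.0,2.4],
    [0,0,0,0,0,1.5,2.4],
    [0,0,0,0,0,1.2,2.4],
    [0,0,0,0,0,0.8,2.4],
    [0,0,0,0,0,0.5,2.4],
    [0,0,0,0,0,0,2.4],
    [0,0,0,0,0,0,2.4],
    [0,0,0,0,0,0,2.4]
  ]
}}

```text
time: 20.57
eef_pos: [0.5727, 0.0824, 0.1415]
eef_rot: [[1.0, 0.006, 0.001], [0.006, -1.0, -0.0], [0.001, 0.0, -1.0]]
contact_force: [-0.0, 0.4, -4.1]
gripper_width: 0.03
grasp_force: 40.0
```

{"name": "step_arm", "arguments": {
  "deltas": [
    [0,0,0,0,0,0.2,2.4],
    [0,0,0,0,0,0.2,2.4],
    [0,0,0,0,0,0.1,2.4],
    [0,0,0,0,0,0,2.4],
    [0,0,0,0,0,0,2.4],
    [0,0,0,0,0,0,2.4]
  ]
}}

```text
time: 21.07
eef_pos: [0.5724, 0.0825, 0.1362]
eef_rot: [[1.0, 0.007, 0.0], [0.007, -1.0, -0.0], [0.0, 0.0, -1.0]]
contact_force: [-0.3, -0.5, -3.7]
gripper_width: 0.0305
grasp_force: 40.0
```

{"name": "step_arm", "arguments": {
  "deltas": [
    [0,0,0,0,0,0.1,2.4],
    [0,0,0,0,0,0,2.4],
    [0,0,0,0,0,0,2.4]
  ]
}}

```text
time: 21.32
eef_pos: [0.5724, 0.0825, 0.1351]
eef_rot: [[1.0, 0.007, 0.0], [0.007, -1.0, 0.0], [0.0, -0.0, -1.0]]
contact_force: [0.4, -0.1, -3.0]
gripper_width: 0.03
grasp_force: 40.0
```

{"name": "step_arm", "arguments": {
  "deltas": [
    [0,0,0,0,0,0.1,2.4],
    [0,0,0,0,0,0,2.4],
    [0,0,0,0,0,0,5.0],
    [0,0,0,0,0,0,5.0],
    [0,0,0,0,0,0,5.0],
    [0,0,0,0,0,-1.5,5.0],
    [0,0,0,0,0,-2.5,5.0],
    [0,0,0,0,0,-2.5,5.0],
    [0,0,0,0,0,0,5.0],
    [0,0,0,0,0,0,5.0]
  ],
  "newtons": 14
}}

```text
time: 22.15
eef_pos: [0.573, 0.0826, 0.2001]
eef_rot: [[1.0, 0.007, 0.002], [0.007, -1.0, 0.001], [0.002, -0.001, -1.0]]
contact_force: [-0.8, -0.0, -0.7]
gripper_width: 0.0497
grasp_force: 0.0
```

{"name": "step_arm", "arguments": {
  "deltas": [
    [0,0,0,-2.0,1.1,0,3.5],
    [0,0,0,-3.2,1.8,0,3.5],
    [0,0,0,-3.2,1.8,0,3.5],
    [0,0,0,-2.4,1.4,0,3.5],
    [0,0,0,-1.2,0.66,0,3.5],
    [0,0,-0.12,0,0,0,3.5],
    [0,0,-0.12,0,0,0,3.5],
    [0,0,-0.12,0,0,0,3.5],
    [0,0,-0.12,0,0,0,3.5],
    [0,0,-0.12,0,0,0,3.5]
  ]
}}

```text
time: 22.98
eef_pos: [0.4531, 0.0146, 0.1987]
eef_rot: [[0.818, 0.575, -0.0], [0.575, -0.818, -0.0], [-0.0, 0.0, -1.0]]
contact_force: [0.1, -0.3, -0.4]
gripper_width: 0.0356
grasp_force: 0.0
```

{"name": "step_arm", "arguments": {
  "deltas": [
    [0,0,-0.12,0,0,0,3.5],
    [0,0,-0.12,0,0,0,3.5],
    [0,0,-0.12,0,0,0,3.5],
    [0,0,-0.12,0,0,0,3.5],
    [0,0,-0.12,0,0,0,3.5],
    [0,0,-0.12,0,0,0,3.5],
    [0,0,-0.12,0,0,0,3.5],
    [0,0,-0.12,0,0,0,3.5],
    [0,0,0,0,0,0,3.5],
    [0,0,0,0,0,0,3.5]
  ]
}}

```text
time: 23.82
eef_pos: [0.453, 0.0142, 0.1988]
eef_rot: [[0.008, 1.0, -0.0], [1.0, -0.008, 0.0], [0.0, -0.0, -1.0]]
contact_force: [-0.5, 0.2, -0.8]
gripper_width: 0.0346
grasp_force: 0.0
```

```bash
python3 look.py side s7 200 60 200 160 3; python3 look.py top t7 140 130 130 120 4
```

```text
[0.4529 0.0142 0.1988] [-0.44  0.32  0.36  2.24 -0.2   0.61  0.06] 23.8667
[0.4529 0.0142 0.1988] [-0.44  0.32  0.36  2.24 -0.2   0.61  0.06] 23.9167
```

View pics/s7.png

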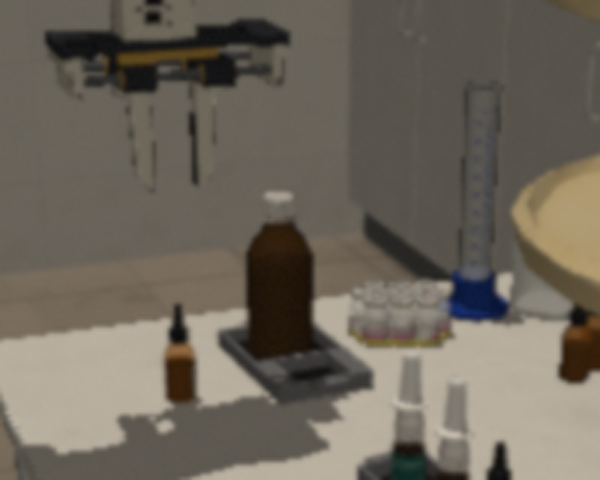

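The amber bottle stands upright in the large pocket at (280,280), and the fingers straddle the remaining dropper at (179,360). I'll pick it up.

{"name": "step_arm", "arguments": {
  "deltas": [
    [0,0,0,0,0,2.5,3.5],
    [0,0,0,0,0,3.5,3.5],
    [0,0,0,0,0,3.5,3.5],
    [0,0,0,0,0,3.0,3.5],
    [0,0,0,0,0,1.7,3.5],
    [0,0,0,0,0,0.4,3.5],
    [0,0,0,0,0,0,3.5],
    [0,0,0,0,0,0,3.5],
    [0,0,0,0,0,0,3.5]
  ]
}}

```text
time: 24.67
eef_pos: [0.4534, 0.0142, 0.0542]
eef_rot: [[0.005, 1.0, 0.002], [1.0, -0.005, -0.0], [-0.0, 0.002, -1.0]]
contact_force: [-0.1, -1.5, 0.3]
gripper_width: 0.0351
grasp_force: 0.0
```

{"name": "step_arm", "arguments": {
  "deltas": [
    [0,0,0,0,0,0,1.4],
    [0,0,0,0,0,0,1.4],
    [0,0,0,0,0,0,1.4],
    [0,0,0,0,0,0,1.4],
    [0,0,0,0,0,0,1.4]
  ]
}}

```text
time: 25.08
eef_pos: [0.4532, 0.0143, 0.0538]
eef_rot: [[0.004, 1.0, 0.001], [1.0, -0.004, 0.0], [0.0, 0.001, -1.0]]
contact_force: [-0.2, 0.7, 8.9]
gripper_width: 0.0187
grasp_force: 14.0
```

{"name": "step_arm", "arguments": {
  "deltas": [
    [0,0,0,0,0,-1.5,1.4],
    [0,0,0,0,0,-2.5,1.4],
    [0,0,0,0,0,-2.0,1.4],
    [0,0,0,-0.2,2.0,0,1.4],
    [0,0,0,-0.2,3.2,0,1.4],
    [0,0,0,-0.2,3.2,0,1.4],
    [0,0,0,-0.15,2.4,0,1.4],
    [0,0,0,0,1.5,0,1.4],
    [0,0,0,0,0,0,1.4],
    [0,0,0,0,0,0,1.4]
  ]
}}

```text
time: 25.92
eef_pos: [0.5755, 0.0061, 0.1129]
eef_rot: [[0.004, 1.0, -0.001], [1.0, -0.004, -0.0], [-0.0, -0.001, -1.0]]
contact_force: [-1.5, -1.1, -1.3]
gripper_width: 0.0187
grasp_force: 14.0
```

{"name": "step_arm", "arguments": {
  "deltas": [
    [0,0,0,0,0,1.5,1.4],
    [0,0,0,0,0,1.8,1.4],
    [0,0,0,0,0,1.2,1.4],
    [0,0,0,0,0,0.6,1.4],
    [0,0,0,0,0,0,1.4],
    [0,0,0,0,0,0,1.4],
    [0,0,0,0,0,0,1.4]
  ]
}}

```text
time: 26.5
eef_pos: [0.5759, 0.006, 0.0627]
eef_rot: [[0.004, 1.0, 0.001], [1.0, -0.004, 0.0], [0.0, 0.001, -1.0]]
contact_force: [-0.5, -0.3, 0.4]
gripper_width: 0.0184
grasp_force: 14.0
```

Target TCP height is 0.057.

{"name": "step_arm", "arguments": {
  "deltas": [
    [0,0,0,0,0,0.3,1.4],
    [0,0,0,0,0,0.3,1.4],
    [0,0,0,0,0,0,1.4],
    [0,0,0,0,0,0,1.4],
    [0,0,0,0,0,0,3.2],
    [0,0,0,0,0,0,3.2],
    [0,0,0,0,0,0,3.2],
    [0,0,0,0,0,-1.5,3.2],
    [0,0,0,0,0,-3.0,3.2],
    [0,0,0,0,0,-3.0,3.2]
  ]
}}

```text
time: 27.33
eef_pos: [0.5748, 0.006, 0.1311]
eef_rot: [[0.004, 1.0, -0.003], [1.0, -0.004, -0.001], [-0.001, -0.003, -1.0]]
contact_force: [1.1, 0.0, -1.0]
gripper_width: 0.0322
grasp_force: 0.0
```

{"name": "step_arm", "arguments": {
  "deltas": [
    [0,0,0,0,0,-3.0,3.2],
    [0,0,0,0,0,-3.0,3.2],
    [0,0,0,0,-2.5,-2.0,3.2],
    [0,0,0,0,-3.5,0,3.2],
    [0,0,0,0,-3.5,0,3.2],
    [0,0,0,0,-2.5,0,3.2],
    [0,0,0,0,0,0,3.2],
    [0,0,0,0,0,0,3.2]
  ]
}}

```text
time: 28.0
eef_pos: [0.455, 0.0068, 0.2116]
eef_rot: [[0.004, 1.0, 0.0], [1.0, -0.004, 0.001], [0.001, 0.0, -1.0]]
contact_force: [0.5, 0.5, -0.0]
gripper_width: 0.0321
grasp_force: 0.0
```

```bash
python3 look.py side s8 200 80 200 200 3; python3 look.py top t8 150 90 320 190 2; python3 - <<'E'
from h import *
T=cloud(np.load("last_top.npz"));S=cloud(np.load("last_side.npz"))
for W in(T,S):
  for n,g in dict(s1=(.572,-.22),s2=(.58,-.278),d=(.588,-.336),amb=(.5715,.0825),d2=(.576,.007)).items():
    q=W[np.hypot(W[...,0]-g[0],W[...,1]-g[1])<.027];hi=q[q[:,2]>np.nanmax(q[:,2])-.006];print(n,len(hi),hi.mean(0).round(4),hi[:,2].max().round(4))
E
```

```text
[0.4564 0.0068 0.2115] [-0.44  0.3   0.39  2.22 -0.19  0.65  0.08] 28.05
[0.457  0.0068 0.2114] [-0.44  0.31  0.39  2.22 -0.19  0.65  0.08] 28.1
s1 25 [ 0.5694 -0.2194  0.121 ] 0.124
s2 26 [ 0.5795 -0.2774  0.1204] 0.1238
d 13 [ 0.5875 -0.3348  0.0931] 0.0951
amb 33 [0.5812 0.0831 0.1583] 0.1615
d2 7 [0.5495 0.0062 0.3391] 0.3404
s1 15 [ 0.5699 -0.2241  0.1201] 0.1233
s2 21 [ 0.5805 -0.2812  0.1187] 0.1209
d 15 [ 0.5881 -0.3388  0.0918] 0.0947
amb 42 [0.5725 0.0776 0.1575] 0.1602
d2 6 [0.5773 0.0067 0.0932] 0.0959
```

View pics/s8.png

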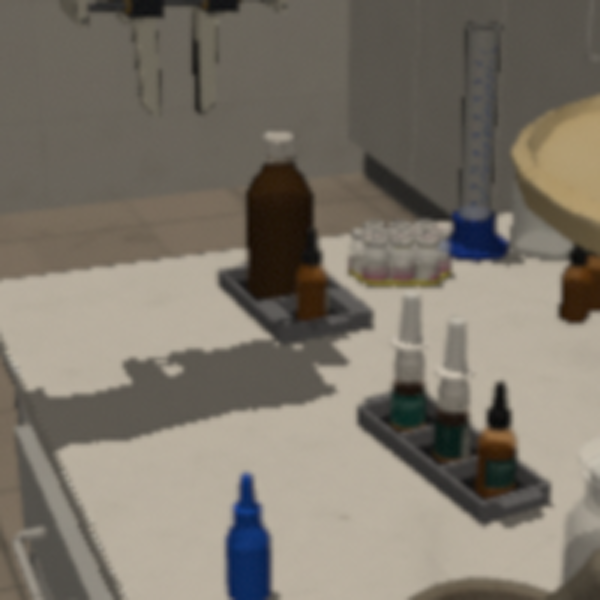

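View pics/t8.png

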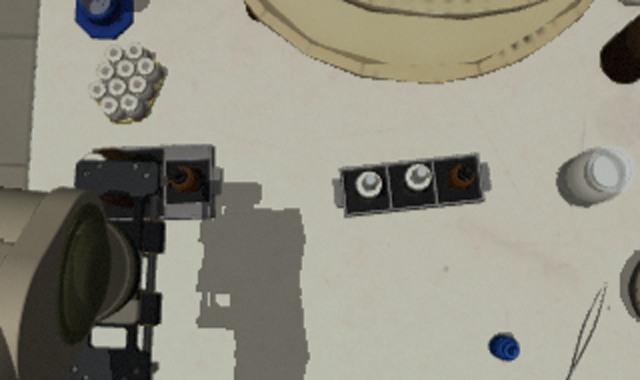

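Both views show all five bottles upright, each in its own pocket. In the top view the sprays are at (369,185) and (417,178), and the droppers at (461,175) and (182,178). The large amber bottle, partly hidden there, stands in the large pocket at (280,230) in the side view. The bundle and jar haven't moved, and the tool touches nothing, so I'll hand in.

```bash
python3 -c "
from bench import robot
print(robot.hand_in())"
```

```text
the job is handed in; nothing more can be done
None
```

The job is handed in: both kits are made up with all five bottles upright in their own pockets, at about 28 s on the robot clock; the bundle and jar were left where they were.

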